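# Fill the filter-dish carrier to its mark

## Robot

A 6-joint arm with a two-finger parallel gripper is mounted at the origin on a cart in front of the work surface, level with it; the furniture and walls round the work are solid. World frame = base frame: x ahead of the robot, y to its left, z up, the work surface at z = 0. Lengths are in mm, angles in rad, forces in N, time in s.
With the tool pointing down it reaches from about 325 to 775 mm from the base axis. Payload 5.5 kg.
Tool frame: the origin (TCP) lies where the fingers leave the gripper's body, on its centre line; the fingertips stand 73 mm ahead of it and the grasp point (between the pads) lies 54 mm ahead of it; z points along the fingers, y is the line along which they close (so a half turn about z gives the same grasp; the last joint's range is limited). The gripper opens to 85 mm and grips with 20 to 120 N. Pads are 22 mm wide; open, the fingers measure 114 mm over their backs; the gripper's body (76 mm by 85 mm) begins 54 mm behind the grasp point. The pads swing forward as they close: fully open they stand 13 mm farther back than shut.
Start: joints at [-1.185, 0.091, 1.231, -0, 1.82, -0.057], TCP at [257.084, -542.148, 303.875] pointing down, gripper open.
Joint ranges: [-2.87, 2.87], [-0.86, 2.18], [0.17, 2.46], [-1.51, 4.65], [0.06, 2.69], [-2.65, 2.65]. Speed limits (rad/s): [2.57, 2.57, 3.01, 3.14, 3.14, 3.14].

## Interface

Orientations are given as a unit quaternion [x, y, z, w].
In Python, from station import move_ptp, movel, movej, command_gripper, pause, solve_ik, state, get_image, calibration, Unreachable, job_done gives the robot as it stands. Calls block until the motion is done:
- move_ptp(position, orientation): joint-space move of the TCP to a pose.
- movel(position, ori=None, velocity=150): straight line of the TCP; ori=None keeps the orientation; velocity is the mean speed in mm/s.
- movej(angles): joint-space move.
- command_gripper(opening, newtons=None): finger opening in mm; newtons is the grip in N (None keeps the last); returns when the fingers have stopped.
- pause(seconds).
- solve_ik(position, orientation): joint angles nearest the present ones, or None.
- state(): the state.
- get_image(name): name is "scene" or "side" or "wrist"; returns the picture (400x640x3 uint8, blue, green, red); there is no depth.
- calibration(name): a dict with "vfov" (degrees; the focal length in pixels is half the picture's height over the tangent of half this angle, whatever the lens; pixels are square), "cx", "cy" (the principal point, pixels), "eye" and "rotation" of the camera in the world. Camera axes: x right, y up, looking along -z (the intrinsics and any distortion apply to the point x, -y, -z); pixel columns grow to the right and rows downward; lengths in mm; the calibration is good to about 2 mm. A picture is of the moment at which its call begins: read the wrist's pose just before it. calibration takes no time and is no camera call; for the wrist camera it gives the pose at the moment of the call.
A pose or a line that the arm cannot do raises Unreachable and nothing moves.
- job_done(): hands the job in; it is judged then, once.
The state is a dict: "t": time; "q": joint angles; "joint_vel": joint speeds; "tau": joint torques, N m; "position": TCP position; "tcp_rot": TCP orientation; "ft_force": force on the tool from outside, world axes, zero at the start; "wrist_torque": the same for the moment, N m; "finger_gap": finger opening in mm; "gripper_force": force on a finger pad.
Only numpy, scipy, OpenCV 4.12 (cv2) and the standard library are available. Lean on these libraries where they do the work, as an engineer would, in place of code of your own. Each camera call takes 0.05 s, during which the arm holds its last target. There are 200 camera calls.

## Task

The filter dishes have been weighed and must go into the sprung carrier, which already holds one that stays in place. Add loose dishes from the bench one at a time: push the carrier's spring gate back with the edge of the dish you hold, keep it back while you lower the dish flat onto the stack between gate and posts, then let go so that the gate closes and retains it. Stop when the top of the stack is level with the black ring on the posts; leave any spare dish lying flat on the bench, away from the carrier, and do not disturb the dropper bottle and the two vials.

Things in the scene. Friction and masses are not known exactly. Their poses are not given: they have to be found in the camera images.
- stack_seat (a point): Carrier, fixed: on top of its base plate (10 mm above the bench; x -46 to +84, y +-46 mm), on the dish stack's axis. x points from posts to gate (the way it opens), z up. Two fixed 8 mm round posts at x -28, y +-19.5 mm, tops 49 mm above this point; a seated dish touches both. Sides +y and -y are open for fingers. Behind the gate a 26 mm high block, x 60 to 76 mm.
- fill_mark (a point): Level of the black rings (2 mm wide) round both posts, on the stack axis: 42 mm above the base plate, the height of three stacked dishes. Axes as stack_seat.
- gate (a joint): Sprung gate, an upright steel plate 40 mm wide with slippery white facing, flat up to 66 mm and with a turned-back lip to 73 mm above the base plate; slides along stack_seat's +x. m: 0 = touching a dish that rests against both posts, +0.018 fully open, -0.006 shut with no dish. Opening force 2.0 N at 0, rising 0.12 N per mm; springs back when let go.
- gate_face (a point): Middle of the gate's inner face, 60 mm above the base plate; moves with the gate, at gate = 0 it is 30 mm in x from the stack axis. Axes as stack_seat.
- dish_0_mid (a point): round lidded filter dish, 60 mm diameter, 14 mm high, about 30 g, white base, clear lid, grey-spotted filter disc inside; alike all four; this point is its centre, 7 mm above its underside, z up; this one is in the carrier at the start, held between the posts and the gate, and stays at the bottom.
- dish_1_mid (a point): round lidded filter dish, 60 mm diameter, 14 mm high, about 30 g, white base, clear lid, grey-spotted filter disc inside; alike all four; this point is its centre, 7 mm above its underside, z up; starts loose and flat on the bench.
- dish_2_mid (a point): round lidded filter dish, 60 mm diameter, 14 mm high, about 30 g, white base, clear lid, grey-spotted filter disc inside; alike all four; this point is its centre, 7 mm above its underside, z up; starts loose and flat on the bench.
- dish_3_mid (a point): round lidded filter dish, 60 mm diameter, 14 mm high, about 30 g, white base, clear lid, grey-spotted filter disc inside; alike all four; this point is its centre, 7 mm above its underside, z up; starts loose and flat on the bench.
- dropper_mid (a point): amber dropper bottle, 35 mm diameter, 103 mm high, standing on the bench (bystander); point on its axis 33 mm up, z up
- vial_a_mid (a point): capped glass sample vial, 25 mm diameter, 54 mm high, standing (bystander); centre, z up
- vial_b_mid (a point): another such vial, standing (bystander); centre, z up
Mind the look-alikes: they are no part of the job. What is shaped like the part that bears dish_1_mid but yellow is not meant. What is shaped like the part that bears dish_2_mid but orange is not meant.

How it is judged (in metres and radians):
On the way, in this order (a step that is already met when the one before it is completed fails the run):
1. the gate is held back at least 2.5 mm with a loose dish lowered between it and the posts (value of joint gate above 0.0025 m and ((horizontal distance between dish_1_mid and stack_seat below 0.02 m and z of dish_1_mid in the frame of stack_seat between 0.014 and 0.05 m) or (horizontal distance between dish_2_mid and stack_seat below 0.02 m and z of dish_2_mid in the frame of stack_seat between 0.014 and 0.05 m) or (horizontal distance between dish_3_mid and stack_seat below 0.02 m and z of dish_3_mid in the frame of stack_seat between 0.014 and 0.05 m))), for 0.05 s.
2. that dish lies on the first one and the gate has closed on it (((horizontal distance between dish_1_mid and stack_seat below 0.004 m and z of dish_1_mid in the frame of stack_seat between 0.017 and 0.025 m and angle between dish_1_mid's own z axis and vertical below 0.1 rad) or (horizontal distance between dish_2_mid and stack_seat below 0.004 m and z of dish_2_mid in the frame of stack_seat between 0.017 and 0.025 m and angle between dish_2_mid's own z axis and vertical below 0.1 rad) or (horizontal distance between dish_3_mid and stack_seat below 0.004 m and z of dish_3_mid in the frame of stack_seat between 0.017 and 0.025 m and angle between dish_3_mid's own z axis and vertical below 0.1 rad)) and value of joint gate between -0.003 and 0.002 m), for 0.2 s.
3. the gate is held back at least 2.5 mm again, with another dish lowered between it and the posts (value of joint gate above 0.0025 m and ((horizontal distance between dish_1_mid and stack_seat below 0.02 m and z of dish_1_mid in the frame of stack_seat between 0.028 and 0.05 m) or (horizontal distance between dish_2_mid and stack_seat below 0.02 m and z of dish_2_mid in the frame of stack_seat between 0.028 and 0.05 m) or (horizontal distance between dish_3_mid and stack_seat below 0.02 m and z of dish_3_mid in the frame of stack_seat between 0.028 and 0.05 m))), for 0.05 s.
At the end, for the whole second after the job is handed in: Three dishes lie flat in the carrier, dish_0 lowest, each within 4 mm of the stack axis and of its height (top level with the black rings), tilt under 0.1 rad; the gate has closed on them (-3 to +2 mm); the spare dish lies flat on the bench, its centre over 80 mm from the stack axis (((horizontal distance between each of dish_1_mid, dish_2_mid and stack_seat below 0.004 m and z of dish_1_mid in the frame of stack_seat between 0.017 and 0.025 m and angle between each of dish_1_mid, dish_2_mid, dish_3_mid's own z axis and vertical below 0.1 rad and z of dish_2_mid in the frame of stack_seat between 0.031 and 0.039 m and height (world z) of dish_3_mid below 0.012 m and horizontal distance between dish_3_mid and stack_seat above 0.08 m) or (horizontal distance between each of dish_1_mid, dish_3_mid and stack_seat below 0.004 m and z of dish_1_mid in the frame of stack_seat between 0.017 and 0.025 m and angle between each of dish_1_mid, dish_3_mid, dish_2_mid's own z axis and vertical below 0.1 rad and z of dish_3_mid in the frame of stack_seat between 0.031 and 0.039 m and height (world z) of dish_2_mid below 0.012 m and horizontal distance between dish_2_mid and stack_seat above 0.08 m) or (horizontal distance between each of dish_2_mid, dish_1_mid and stack_seat below 0.004 m and z of dish_2_mid in the frame of stack_seat between 0.017 and 0.025 m and angle between each of dish_2_mid, dish_1_mid, dish_3_mid's own z axis and vertical below 0.1 rad and z of dish_1_mid in the frame of stack_seat between 0.031 and 0.039 m and height (world z) of dish_3_mid below 0.012 m and horizontal distance between dish_3_mid and stack_seat above 0.08 m) or (horizontal distance between each of dish_2_mid, dish_3_mid and stack_seat below 0.004 m and z of dish_2_mid in the frame of stack_seat between 0.017 and 0.025 m and angle between each of dish_2_mid, dish_3_mid, dish_1_mid's own z axis and vertical below 0.1 rad and z of dish_3_mid in the frame of stack_seat between 0.031 and 0.039 m and height (world z) of dish_1_mid below 0.012 m and horizontal distance between dish_1_mid and stack_seat above 0.08 m) or (horizontal distance between each of dish_3_mid, dish_1_mid and stack_seat below 0.004 m and z of dish_3_mid in the frame of stack_seat between 0.017 and 0.025 m and angle between each of dish_3_mid, dish_1_mid, dish_2_mid's own z axis and vertical below 0.1 rad and z of dish_1_mid in the frame of stack_seat between 0.031 and 0.039 m and height (world z) of dish_2_mid below 0.012 m and horizontal distance between dish_2_mid and stack_seat above 0.08 m) or (horizontal distance between each of dish_3_mid, dish_2_mid and stack_seat below 0.004 m and z of dish_3_mid in the frame of stack_seat between 0.017 and 0.025 m and angle between each of dish_3_mid, dish_2_mid, dish_1_mid's own z axis and vertical below 0.1 rad and z of dish_2_mid in the frame of stack_seat between 0.031 and 0.039 m and height (world z) of dish_1_mid below 0.012 m and horizontal distance between dish_1_mid and stack_seat above 0.08 m)) and horizontal distance between dish_0_mid and stack_seat below 0.004 m and z of dish_0_mid in the frame of stack_seat between 0.003 and 0.011 m and angle between dish_0_mid's own z axis and vertical below 0.1 rad and value of joint gate between -0.003 and 0.002 m); the robot touches nothing.
It fails at once if the dropper bottle is disturbed (moved more than 20 mm) (distance of dropper_mid from where it was at the start of the episode above 0.02 m).
It fails at once if a sample vial is disturbed (moved more than 20 mm) (distance of vial_a_mid from where it was at the start of the episode above 0.02 m).
It fails at once if a sample vial is disturbed (moved more than 20 mm) (distance of vial_b_mid from where it was at the start of the episode above 0.02 m).
It fails at once if the bottom dish is lifted or knocked out of the carrier (moved more than 15 mm) (distance of dish_0_mid from where it was at the start of the episode above 0.015 m).
It also fails if it takes over 54 s, if anything falls off the work surface, if the arm or the gripper's body presses on something with over 40 N, if the wrist force passes 120 N, or if a joint passes its speed limit or range.

## Working session

There is one attempt and no reset: what is moved stays moved. The work goes in short steps, each a Python script; the robot and the scene stay as the last script left them, time stands still between calls to the robot, and variables do not carry over. Pictures are saved under pics/ and viewed, at most 10 in all, crops included, and the job is handed in when it is done.

```bash
ls; mkdir -p pics; python3 - <<'E'
from station import *
import cv2,numpy as np
for n in("scene","side"):
    c=calibration(n); print(n,c)
    cv2.imwrite(f"pics/{n}0.png",get_image(n))
print(calibration("wrist"))
s=state();print(s)
E
```

```text
pics
scene {'vfov': 55.166978538096345, 'cx': 316.7491705460968, 'cy': 202.62086251485417, 'eye': array([ 77.25902257, 914.60801464, 734.61635194]), 'rotation': array([-0.132744  ,  0.46883328,  0.83448178, -0.25732187])}
side {'vfov': 56.28952937225834, 'cx': 319.4154031439532, 'cy': 201.76811483332617, 'eye': array([ 406.87360365, -753.73702816,  558.2023189 ]), 'rotation': array([ 0.49669907, -0.07805008, -0.11726077,  0.85641586])}
{'vfov': 61.547737320744815, 'cx': 319.6276583454452, 'cy': 196.19259856232662, 'eye': array([ 328.30043622, -507.8307004 ,  373.89293664]), 'rotation': array([-0.13292136,  0.08561551, -0.52772423,  0.83457117])}
{'t': 0.1, 'q': array([-1.18469022e+00,  9.18055393e-02,  1.23175967e+00, -4.13227619e-06,
        1.81981799e+00, -5.67081895e-02]), 'joint_vel': array([-0.00139607, -0.00269181, -0.00269784,  0.00145197, -0.00131662,
       -0.00119892]), 'tau': array([ 3.74960291e-03, -4.60217357e+01, -4.19219220e+01,  1.22820625e-04,
        1.05499016e-02,  1.04004980e-05]), 'position': array([ 257.03601985, -542.01641231,  302.85395016]), 'tcp_rot': array([ 9.75589122e-01,  2.19602056e-01, -1.48760643e-04, -8.82829976e-04]), 'ft_force': array([ 0.20611714, -0.67407759, -0.03526876]), 'wrist_torque': array([0.03752712, 0.02932767, 0.00267073]), 'gripper_force': 0.0, 'finger_gap': 85.2015582331353}
```

View pics/scene0.png

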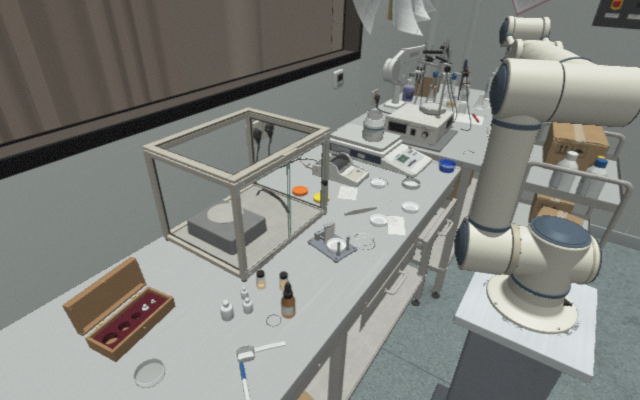

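View pics/side0.png

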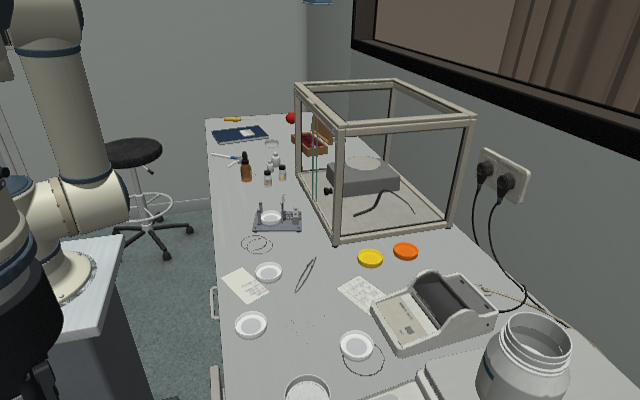

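Scene: the carrier is at about (333,243). White loose dishes are at (378,220), (410,207) and (378,183), and there is an odd grey ring at (411,183). The yellow and orange look-alikes are at (321,197) and (300,190), the dropper bottle at (288,301) and the brown-capped vials at (261,280) and (284,281).
Side: the carrier is at (277,215) and the dishes at (268,272), (251,325) and (357,346).

```bash
cat > h.py <<'E'
from station import *
import numpy as np, cv2
from scipy.spatial.transform import Rotation as R
def cam(c):
    f=200/np.tan(np.radians(c["vfov"]/2)); return f,R.from_quat(c["rotation"]),np.array(c["eye"])
def ray(c,uv,z):
    f,r,e=cam(c); d=r.apply([(uv[0]-c["cx"])/f,-(uv[1]-c["cy"])/f,-1]); return e+d*(z-e[2])/d[2]
def proj(c,p):
    f,r,e=cam(c); q=r.inv().apply(np.array(p,float)-e); return np.stack([c["cx"]-f*q[...,0]/q[...,2],c["cy"]+f*q[...,1]/q[...,2]],-1)
def down(yaw):  # tool z down, tool y at yaw+90deg-ish: tool x along yaw
    x=np.array([np.cos(yaw),np.sin(yaw),0]); z=np.array([0,0,-1.]); y=np.cross(z,x)
    return R.from_matrix(np.stack([x,y,z],1)).as_quat()
E
python3 - <<'E'
from h import *
np.set_printoptions(precision=1,suppress=True)
s=calibration("scene");d=calibration("side")
for n,a,b,z in(("A",(378,220),(268,272),14),("B",(410,207),(251,325),14),("C",(378,183),(357,346),14),("ring",(411,183),(307,388),14),("yel",(321,197),(370,258),14),("carr",(337,244),(270,217),24),("drop",(288,313),(246,180),0),("va",(261,287),(267,185),0),("vb",(284,288),(282,179),0)):
    print(n,ray(s,a,z),ray(d,b,z))
w=calibration("wrist");st=state()
T=R.from_quat(st["tcp_rot"]);print("cam in tool",T.inv().apply(w["eye"]-st["position"]),(T.inv()*R.from_quat(w["rotation"])).as_matrix())
E
```

```text
A [483.2 -92.3  14. ] [ 485.2 -110.    14. ]
B [ 426.1 -233.    14. ] [ 430.3 -250.2   14. ]
C [ 597.4 -327.7   14. ] [ 603.5 -346.4   14. ]
ring [ 490.8 -404.3   14. ] [ 498.9 -400.    14. ]
yel [ 721.4 -107.2   14. ] [ 722.8 -122.2   14. ]
carr [522.3 110.4  24. ] [525.6  99.4  24. ]
drop [493.5 392.    0. ] [492.7 388.5   0. ]
va [607.8 361.1   0. ] [554.5 335.    0. ]
vb [555.  328.9  -0. ] [610.4 366.6   0. ]
cam in tool [ 79.   -0.5 -71. ] [[-0.   0.9  0.3]
 [ 1.  -0.   0. ]
 [ 0.   0.3 -0.9]]
```

```bash
python3 - <<'E'
from h import *
import pickle
L={}
q=down(0.0); off=38
for n,p in(("C",(600,-337)),("B",(429,-242)),("A",(484,-101)),("K",(530,105))):
    P=[p[0]+off,p[1],250 if n!="K" else 280]
    print(n,solve_ik(P,q),solve_ik(P,down(np.pi)))
    try: move_ptp(P,q)
    except Unreachable as e: print(n,e); continue
    pause(.2); c=calibration("wrist"); L[n]=(c,get_image("wrist"),state()["position"]); print(n,state()["t"])
pickle.dump(L,open("wr.pkl","wb"))
cv2.imwrite("pics/K.png",L["K"][1])
cv2.imwrite("pics/ABC.png",np.vstack([np.hstack([cv2.resize(L[n][1],(400,250)) for n in r]) for r in("AB","CK") if all(x in L for x in r)]))
E
```

```text
C [-5.33101771e-01  4.26994544e-01  9.33624518e-01 -4.44089210e-16
  1.78097359e+00  1.03769456e+00] [-5.33101771e-01  4.26994544e-01  9.33624518e-01 -4.44089210e-16
  1.78097359e+00 -2.10389810e+00]
C 1.95
B [-5.42788957e-01 -1.12661068e-01  1.52814131e+00 -4.44089210e-16
  1.72611241e+00  1.02800737e+00] [-5.42788957e-01 -1.12661068e-01  1.52814131e+00 -4.44089210e-16
  1.72611241e+00 -2.11358528e+00]
B 3.0
A [-2.55116642e-01 -9.72102814e-02  1.51375445e+00 -4.44089210e-16
  1.72504848e+00  1.31567969e+00] [-2.55116642e-01 -9.72102814e-02  1.51375445e+00 -4.44089210e-16
  1.72504848e+00 -1.82591297e+00]
A 3.9083
K [ 1.23899673e-01  2.70515687e-02  1.33942419e+00 -4.44089210e-16
  1.77511689e+00  1.69469600e+00] [ 1.23899673e-01  2.70515687e-02  1.33942419e+00 -4.44089210e-16
  1.77511689e+00 -1.44689665e+00]
K 5.0167
```

View pics/ABC.png

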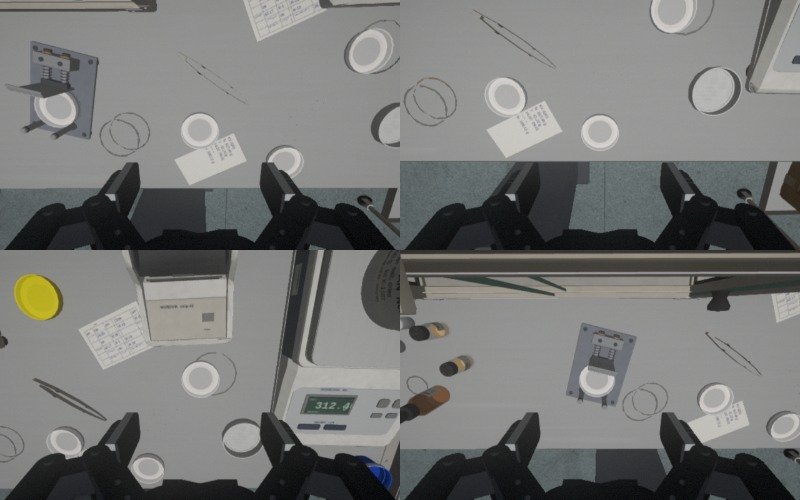

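View pics/K.png

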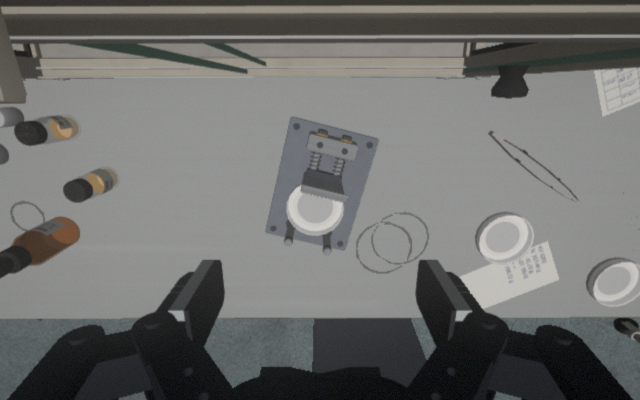

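A, B and C show the same white rim and grey disc as the dish in the carrier. The shaded dish at (716,145) in the B panel is a different, darker and larger vessel. The carrier's gate points up and slightly right (yaw about −0.25). Its plate corners in K are about (294,117), (379,139), (343,250) and (266,236). I'll measure precisely and check with an overlay.

```bash
python3 - <<'E'
from h import *
import pickle
from scipy.optimize import least_squares
np.set_printoptions(precision=1,suppress=True)
L=pickle.load(open("wr.pkl","rb"))
for n,cs in(("A",[(320,210)]),("B",[(320,210),(168,155)]),("C",[(320,208),(105,310)]),("K",[(315,209),(505,239)])):
    c,im,_=L[n]; g=cv2.cvtColor(im,cv2.COLOR_BGR2GRAY)
    for uv in cs:
        for th in (165,185):
            m=(g>th).astype(np.uint8); k=np.zeros_like(m); cv2.circle(k,uv,50,1,-1); m*=k
            ct,_=cv2.findContours(m,cv2.RETR_EXTERNAL,cv2.CHAIN_APPROX_NONE)
            ct=cv2.convexHull(max(ct,key=cv2.contourArea)).reshape(-1,2)
            out=[]
            for z in (0,14):
                P=np.array([ray(c,p,z)[:2] for p in ct]); 
                f=least_squares(lambda v:np.hypot(*(P-v[:2]).T)-v[2],[*P.mean(0),30],loss="soft_l1").x; out+=list(f)
            print(n,uv,th,len(ct),np.array(out))
c,im,_=L["K"]
hsv=cv2.cvtColor(im,cv2.COLOR_BGR2HSV); print(hsv[230,290],hsv[150,292],hsv[150,230],hsv[210,280])
m=((hsv[...,0]>95)&(hsv[...,0]<130)&(hsv[...,1]>35)).astype(np.uint8); m[:100]=0;m[260:]=0;m[:,:250]=0;m[:,390:]=0
ct,_=cv2.findContours(m,cv2.RETR_EXTERNAL,cv2.CHAIN_APPROX_NONE); h=cv2.convexHull(np.vstack([x for x in ct if len(x)>20])).reshape(-1,2).astype(float)
ed=np.array([(84,46),(84,-46),(-46,-46),(-46,46)],float)
W=np.array([ray(c,p,10)[:2] for p in h])
def rect(v): # signed distance of hull pts to rectangle in carrier frame
    cs,sn=np.cos(v[2]),np.sin(v[2]); d=W-v[:2]; X=d@[cs,sn]-19; Y=d@[-sn,cs]
    return np.maximum(np.abs(X)-65,np.abs(Y)-46)
f=least_squares(rect,[525,105,-.22],x_scale=[1,1,.01],loss="soft_l1"); v=f.x
print("carrier",v[:2],"yaw %.4f"%v[2],"rms",np.sqrt((f.fun**2).mean()),len(h))
def w(p): p=np.atleast_2d(np.array(p,float)); cs,sn=np.cos(v[2]),np.sin(v[2]); return np.stack([v[0]+cs*p[:,0]-sn*p[:,1],v[1]+sn*p[:,0]+cs*p[:,1],p[:,2]+10],1)
a=np.linspace(0,2*np.pi,40)
big=cv2.resize(im[95:265,220:420],None,fx=4,fy=4,interpolation=cv2.INTER_CUBIC)[:600]
def dr(p,col): cv2.polylines(big,[((proj(c,w(p))+.5-[220,95])*4).astype(np.int32)],True,col,1)
dr([(x,y,0) for x,y in ed],(0,255,0))
for y in(-19.5,19.5): dr(np.stack([-28+4*np.cos(a),y+4*np.sin(a),49+0*a],1),(0,0,255)); dr(np.stack([-28+4*np.cos(a),y+4*np.sin(a),42+0*a],1),(0,0,255))
dr(np.stack([30*np.cos(a),30*np.sin(a),14+0*a],1),(255,255,0))
dr([(30,-20,66),(30,20,66),(30,20,14),(30,-20,14)],(0,255,255))
cv2.imwrite("pics/Kov.png",big); pickle.dump(v,open("car.pkl","wb"))
E
```

```text
A (320, 210) 165 29 [ 465.9 -105.7   43.3  471.7 -105.6   41.5]
A (320, 210) 185 29 [ 482.  -101.6   28.6  487.2 -101.7   27.3]
B (320, 210) 165 31 [ 422.3 -242.3   31.2  427.7 -242.3   29.9]
B (320, 210) 185 30 [ 425.3 -242.2   28.9  430.6 -242.2   27.6]
B (168, 155) 165 30 [ 471.7  -96.9   40.   475.  -103.3   38.2]
B (168, 155) 185 25 [ 471.5  -99.1   38.3  474.8 -105.4   36.6]
C (320, 208) 165 32 [ 597.7 -338.7   30.9  602.9 -338.7   29.5]
C (320, 208) 185 32 [ 600.4 -338.7   28.5  605.5 -338.6   27.2]
C (105, 310) 165 25 [ 477.7  -94.5   26.6  488.1 -105.1   25.5]
C (105, 310) 185 27 [ 479.4  -95.8   26.8  489.7 -106.3   25.6]
K (315, 209) 165 20 [516.8 109.3  31.2 522.  109.   29.9]
K (315, 209) 185 23 [519.5 109.2  29.4 524.6 109.   28.2]
K (505, 239) 165 27 [ 459.7 -118.5   47.9  467.2 -109.6   46. ]
K (505, 239) 185 27 [ 480.7 -107.    27.2  487.3  -98.6   26.1]
[60  3 73] [110  19 122] [ 60   3 148] [111  21 120]Traceback (most recent call last):
  File "<stdin>", line 21, in <module>
    return _nx.concatenate(arrs, 0, dtype=dtype, casting=casting)
           ~~~~~~~~~~~~~~~^^^^^^^^^^^^^^^^^^^^^^^^^^^^^^^^^^^^^^^
ValueError: need at least one array to concatenate
```

```bash
cat > fit.py <<'E'
from h import *
import pickle
from scipy.optimize import least_squares
np.set_printoptions(precision=1,suppress=True)
L=pickle.load(open("wr.pkl","rb"))
c,im,_=L["K"]
hsv=cv2.cvtColor(im,cv2.COLOR_BGR2HSV)
m=((hsv[...,0]>100)&(hsv[...,0]<125)&(hsv[...,1]>12)).astype(np.uint8); m[:100]=0;m[260:]=0;m[:,:250]=0;m[:,390:]=0
m=cv2.morphologyEx(m,cv2.MORPH_OPEN,np.ones((3,3)))
ct,_=cv2.findContours(m,cv2.RETR_EXTERNAL,cv2.CHAIN_APPROX_NONE); h=max(ct,key=cv2.contourArea).reshape(-1,2).astype(float)
hh=cv2.convexHull(h.astype(np.int32)).reshape(-1,1,2)
h=np.array([p for p in h if cv2.pointPolygonTest(hh,(float(p[0]),float(p[1])),True)<1.2])
ed=np.array([(84,46),(84,-46),(-46,-46),(-46,46)],float)
W=np.array([ray(c,p,10)[:2] for p in h])
def rect(v):
    cs,sn=np.cos(v[2]),np.sin(v[2]); d=W-v[:2]; X=d@[cs,sn]-19; Y=d@[-sn,cs]
    return np.maximum(np.abs(X)-65,np.abs(Y)-46)
f=least_squares(rect,[525,105,-.22],x_scale=[1,1,.01],loss="soft_l1"); v=f.x
print("carrier",v[:2],"yaw %.4f"%v[2],"rms",np.sqrt((f.fun**2).mean()),len(h))
def w(p): p=np.atleast_2d(np.array(p,float)); cs,sn=np.cos(v[2]),np.sin(v[2]); return np.stack([v[0]+cs*p[:,0]-sn*p[:,1],v[1]+sn*p[:,0]+cs*p[:,1],p[:,2]+10],1)
a=np.linspace(0,2*np.pi,40)
big=cv2.resize(im[112:257,250:390],None,fx=4,fy=4,interpolation=cv2.INTER_CUBIC)
def dr(p,col): cv2.polylines(big,[((proj(c,w(p))+.5-[250,112])*4).astype(np.int32)],True,col,1)
dr([(x,y,0) for x,y in ed],(0,255,0))
for y in(-19.5,19.5): dr(np.stack([-28+4*np.cos(a),y+4*np.sin(a),49+0*a],1),(0,0,255)); dr(np.stack([-28+4*np.cos(a),y+4*np.sin(a),42+0*a],1),(0,0,255))
dr(np.stack([30*np.cos(a),30*np.sin(a),14+0*a],1),(255,255,0))
dr([(30,-20,66),(30,20,66),(30,20,14),(30,-20,14)],(0,255,255))
cA,iA,_=L["A"]; 
b2=iA[160:260,270:370].copy(); b2=cv2.resize(b2,None,fx=2.3,fy=2.3,interpolation=cv2.INTER_CUBIC)
def dd(cam_,ctr,b,o,s):
    for z,col in((0,(0,0,255)),(14,(0,255,0))):
        cv2.polylines(b,[((proj(cam_,np.stack([ctr[0]+30*np.cos(a),ctr[1]+30*np.sin(a),z+0*a],1))+.5-o)*s).astype(np.int32)],True,col,1)
col=[]
for n,ctr in(("A",(482.5,-101.6)),("B",(425,-242.3)),("C",(600.3,-338.7))):
    cc,ii,_=L[n]; b=cv2.resize(ii[165:250,270:370],None,fx=2.2,fy=2.2,interpolation=cv2.INTER_CUBIC); dd(cc,ctr,b,[270,165],2.2); col.append(b)
col=np.vstack(col); big2=np.zeros((max(580,len(col)),big.shape[1]+col.shape[1],3),np.uint8); big2[:len(big),:big.shape[1]]=big; big2[:len(col),big.shape[1]:]=col
cv2.imwrite("pics/Kov.png",big2); pickle.dump(v,open("car.pkl","wb"))
E
python3 fit.py
```

```text
carrier [525.3 108.9] yaw -0.2533 rms 1.135250574692191 329
```

View pics/Kov.png

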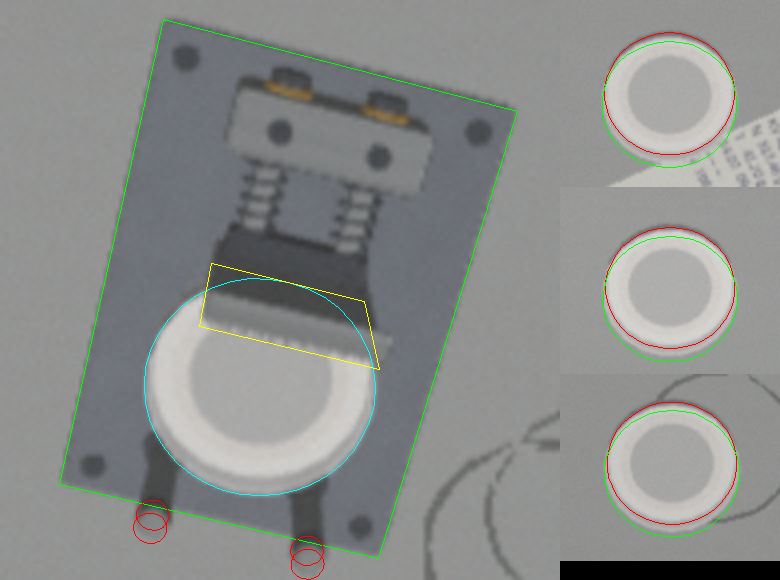

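The overlay agrees: the plate outline, seated dish, gate face edge and the three dishes A/B/C (r = 30 mm) all fit. The carrier is at (525.3,108.9) with yaw −0.253, and the dishes are at A(482.5,−101.6), B(425,−242.3) and C(600.3,−338.7), all within reach. I'll use A, then B, and leave C as the spare.

```bash
cat >> h.py <<'E'
import pickle
V=pickle.load(open("car.pkl","rb")); Q=down(V[2])
def K(x,y,und): # TCP for dish held with its underside und above plate
    c,s=np.cos(V[2]),np.sin(V[2]); return [V[0]+c*x-s*y,V[1]+s*x+c*y,10+und+70]
def log(t):
    s=state(); c,sn=np.cos(V[2]),np.sin(V[2]); d=s["position"]-[V[0],V[1],80]; F=s["ft_force"]
    print(t,"t%.2f"%s["t"],"carrier xyz",np.round([c*d[0]+sn*d[1],-sn*d[0]+c*d[1],d[2]],1),"F",np.round([c*F[0]+sn*F[1],-sn*F[0]+c*F[1],F[2]],1),"M",np.round(s["wrist_torque"],2),"gap %.1f grip %.0f"%(s["finger_gap"],s["gripper_force"]))
def pick(x,y):
    move_ptp([x,y,130],Q); movel([x,y,70],velocity=120); command_gripper(50,40); log("grip")
    movel([x,y,190],velocity=200); log("lift")
E
python3 - <<'E'
from h import *
pick(482.5,-101.6)
move_ptp(K(-6,0,100),Q); movel(K(-6,0,53),velocity=100); pause(.3); log("above posts")
a=get_image("wrist"); b=get_image("side"); 
cv2.imwrite("pics/p1.png",np.hstack([a[:,160:480],cv2.resize(b[165:245,230:330],None,fx=4.5,fy=5)]))
E
```

```text
grip t7.08 carrier xyz [  12.2 -214.6   -8.4] F [-0.9  1.   6.7] M [-0.04 -0.   -0.02] gap 58.0 grip 43
lift t7.83 carrier xyz [  10.8 -214.6  108.4] F [ 0.1 -0.3 -0.1] M [ 0.05  0.03 -0.04] gap 58.2 grip 43
above posts t9.62 carrier xyz [-5.7  0.2 53.7] F [-0.2 -0.6 -0.4] M [ 0.03 -0.   -0.  ] gap 58.1 grip 43
```

View pics/p1.png

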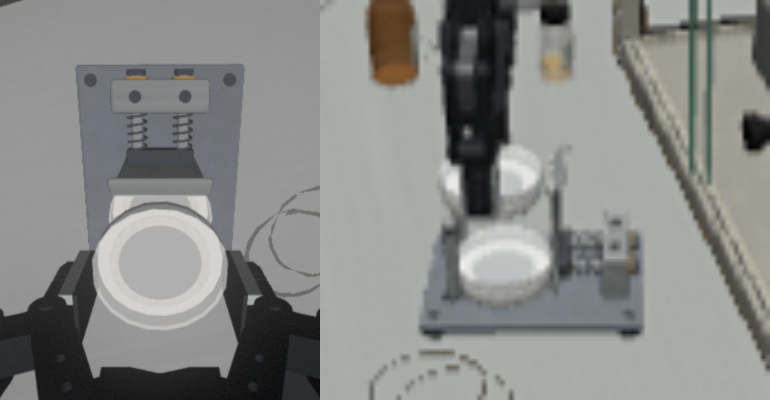

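The wrist view shows the dish centred and level in the fingers, with its far edge just short of the gate lip at about (160,190). In the side view the dish hangs above the seated one, between the posts and the gate. I'll push the gate in small steps and watch the force.

```bash
sed -i 's/10+und+70\]/10+und+71.6]/; s/V\[1\],80\]/V[1],81.6]/' h.py; python3 - <<'E'
from h import *
c=calibration("wrist"); p=ray(c,(320,264),76); print("dish-TCP",(R.from_quat(state()["tcp_rot"]).inv().apply(p-state()["position"])).round(1))
for x in(-3,0,3,6): movel(K(x,0,53),velocity=60); pause(.1); log("push")
E
```

```text
dish-TCP [ 5.9  0.4 57.4]
push t10.07 carrier xyz [-3.  0. 53.] F [-0.1  0.1 -0.2] M [ 0.01  0.01 -0.03] gap 58.0 grip 43
push t10.42 carrier xyz [-0.2  0.  52.8] F [-2.   0.5 -0.2] M [0.21 0.32 0.  ] gap 58.3 grip 43
push t10.77 carrier xyz [ 2.9  0.  52.9] F [-1.9  0.7  0.2] M [ 0.14  0.4  -0.  ] gap 58.0 grip 43
push t11.12 carrier xyz [ 6.   0.  52.9] F [-3.1  1.3  0.1] M [0.2  0.43 0.01] gap 58.0 grip 43
```

```bash
cat >> h.py <<'E'
def lower(und):
    for u in (40,und+4,und+1): movel(K(5,0,u),velocity=50); log("down")
    movel(K(5,0,und+.3),velocity=15); pause(.1); log("seat")
    movel(K(0,0,und+.3),velocity=25); pause(.1); log("back")
E
python3 - <<'E'
from h import *
lower(14)
E
```

```text
down t11.53 carrier xyz [ 4.5 -0.2 39. ] F [-3.2  0.1 -0.1] M [0.1  0.41 0.01] gap 58.3 grip 43
down t12.12 carrier xyz [ 4.7 -0.1 17.4] F [-2.7 -0.3 -0.2] M [ 0.08  0.45 -0.04] gap 58.3 grip 43
down t12.37 carrier xyz [ 5.   0.1 15.1] F [-3.  -0.2 -1. ] M [0.11 0.42 0.06] gap 58.2 grip 43
seat t12.72 carrier xyz [ 5.1  0.  14.5] F [-3.   0.3  0.4] M [ 0.2   0.4  -0.01] gap 58.4 grip 43
back t13.17 carrier xyz [ 0.   0.  14.4] F [-1.6 -0.5 -1. ] M [0.11 0.31 0.02] gap 58.3 grip 43
```

```bash
python3 - <<'E'
from h import *
log("pre"); command_gripper(85); log("open"); movel(K(0,0,40),velocity=80); movel(K(0,0,120),velocity=250)
move_ptp(K(40,0,170),Q); pause(.1)
c=calibration("wrist"); a=get_image("wrist"); b=get_image("side"); pickle.dump((c,a),open("s1.pkl","wb")); log("end")
cv2.imwrite("pics/r1.png",np.hstack([a[50:350,170:470],cv2.resize(b[170:245,230:330],(400,300),interpolation=cv2.INTER_CUBIC)]))
E
```

```text
pre t13.17 carrier xyz [ 0.   0.  14.4] F [-1.6 -0.5 -1. ] M [0.11 0.31 0.02] gap 58.3 grip 43
open t13.56 carrier xyz [ 0.2 -0.  14.4] F [-0.2 -0.2 -0. ] M [-0.03 -0.02 -0.07] gap 85.0 grip 0
end t15.07 carrier xyz [ 3.910e+01 -1.000e-01  1.676e+02] F [ 0.  -0.1  0.4] M [-0.03  0.01 -0.03] gap 85.1 grip 0
```

View pics/r1.png

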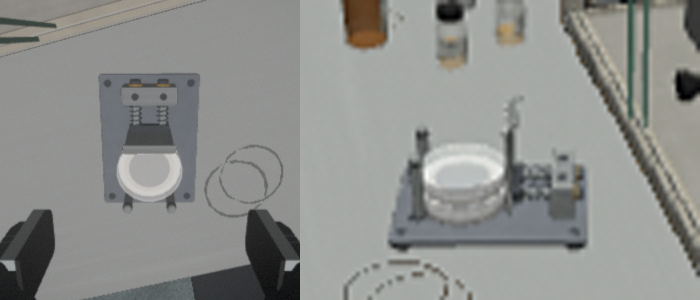

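The picture shows two dishes stacked flat against both posts, with the gate shut on them (side view stack at (460,180)). Next is dish B.

```bash
python3 - <<'E'
from h import *
pick(425,-242.3)
assert 55<state()["finger_gap"]<62
move_ptp(K(-8,0,100),Q); movel(K(-8,0,53),velocity=100); pause(.1); log("above posts")
for x in(-4,-1,2,5): movel(K(x,0,53),velocity=60); pause(.1); log("push")
E
```

```text
grip t17.52 carrier xyz [  -8.2 -365.5  -10. ] F [0.4 0.4 5.4] M [ 0.19 -0.01  0.02] gap 58.1 grip 43
lift t18.27 carrier xyz [  -9.6 -365.   106.8] F [-0.7  0.8 -0.8] M [ 0.04  0.04 -0.03] gap 58.0 grip 43
above posts t20.36 carrier xyz [-7.5  0.1 54. ] F [-0.2  0.  -0.2] M [0.03 0.01 0.  ] gap 57.8 grip 43
push t20.71 carrier xyz [-3.9  0.1 53.2] F [ 0.4  0.  -0.6] M [-0.01  0.01  0.01] gap 58.0 grip 43
push t21.06 carrier xyz [-1.2  0.1 52.8] F [-2.3 -1.4  0.3] M [0.15 0.28 0.  ] gap 58.0 grip 43
push t21.41 carrier xyz [ 1.9  0.  52.9] F [-2.4  0.1 -1.5] M [0.15 0.36 0.05] gap 58.2 grip 43
push t21.76 carrier xyz [ 4.9  0.  52.9] F [-3.7  0.4 -0.5] M [0.24 0.45 0.03] gap 58.4 grip 43
```

```bash
python3 - <<'E'
from h import *
lower(28)
command_gripper(85); log("open"); movel(K(0,0,55),velocity=80); movel(K(0,0,120),velocity=250)
move_ptp(K(40,0,170),Q); pause(.1)
a=get_image("wrist"); b=get_image("side"); log("end")
cv2.imwrite("pics/r2.png",np.hstack([a[50:350,170:470],cv2.resize(b[170:245,230:330],(400,300),interpolation=cv2.INTER_CUBIC)]))
E
```

```text
down t22.17 carrier xyz [ 4.5 -0.3 39. ] F [-2.7 -0.3  0. ] M [0.09 0.47 0.06] gap 58.1 grip 43
down t22.48 carrier xyz [ 4.7 -0.1 31.4] F [-2.4  0.5 -1.8] M [ 0.16  0.53 -0.04] gap 58.0 grip 43
down t22.73 carrier xyz [ 5.   0.  28.9] F [-3.1  0.1 -0. ] M [ 0.15  0.43 -0.01] gap 58.3 grip 43
seat t23.07 carrier xyz [ 5.   0.  28.4] F [-3.5  0.  -0.4] M [0.1  0.48 0.01] gap 58.2 grip 43
back t23.52 carrier xyz [ 0.   0.  28.4] F [-2.3 -0.3  1.1] M [0.05 0.38 0.02] gap 58.0 grip 43
open t23.92 carrier xyz [ 0.2 -0.  28.4] F [-1.1  0.6 -0.6] M [-0.03 -0.02  0.05] gap 85.0 grip 0
end t25.38 carrier xyz [ 3.910e+01 -1.000e-01  1.677e+02] F [ 0.8 -0.6  0.2] M [0.01 0.02 0.04] gap 84.7 grip 0
```

View pics/r2.png

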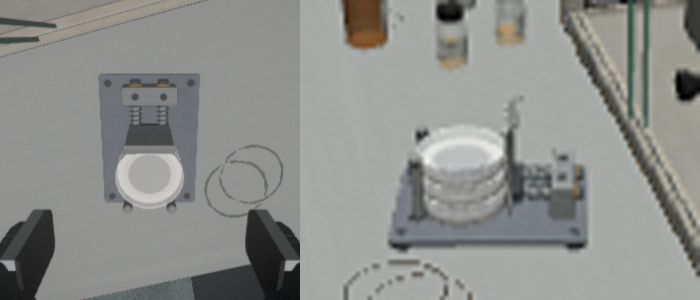

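Three dishes are stacked flat at (462,180), the gate is shut on them, and the arm is clear. The spare (C) was not touched. Handing in.

```bash
python3 -c "
from station import *
print(job_done())"
```

```text
the job is handed in; nothing more can be done
None
```

I put two loose dishes on the first one, making three in the carrier with the gate closed on them, and left the spare on the bench and the bottle and vials untouched; the job is handed in at about 25 s of the 54 s limit, but it returned no verdict.

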